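# Key the display tray onto its plinth and show a carton on it

## Robot

A 7-joint arm with a two-finger parallel gripper is mounted at the origin on a cart in front of the work surface, level with it; the furniture and walls round the work are solid. World frame = base frame: x ahead of the robot, y to its left, z up, the work surface at z = 0. Lengths are in mm, angles in rad, forces in N, time in s.
With the tool pointing down it reaches from about 425 to 925 mm from the base axis. Payload 6.8 kg.
Tool frame: the origin (TCP) lies at the very end of the fingers, on their centre line; the grasp point (between the pads) lies 19 mm behind it; z points along the fingers, y is the direction in which the jaws open and shut (so a half turn about z gives the same grasp; the last joint's range is limited). The gripper opens to 88 mm and grips with 3 to 60 N. Pads are 20 mm wide; open, the fingers measure 115 mm over their backs; the gripper's body (75 mm by 178 mm) begins 61 mm behind the grasp point.
Start: joints at [-1.311, 0.477, 0.022, 1.555, -0.011, 1.109, -0.083], TCP at [242.703, 629.875, 222.664] pointing down, gripper open.
Joint ranges: [-2.96, 2.96], [-0.34, 2.1], [-1.41, 1.46], [0.24, 2.44], [-1.37, 4.51], [0.17, 1.92], [-2.96, 2.96]. Speed limits (rad/s): [2.39, 2.39, 3.14, 3.14, 3.14, 3.14, 3.14].

## Interface

Orientations are given as a 3x3 rotation matrix whose columns are the frame's x, y, z axes.
In Python, from cell import bot, optics gives the robot as it stands. The module is installed in compiled form; this text tells all that it offers.
- The arm moves only by the tool move_arm, never from a script. Its argument "commands" is a list of rows, each a list of 6 numbers: the shift along the tool's x, y, z in m, then the turn, a rotation vector about the tool's x, y, z in degrees. A call has exactly 10 rows; each row shifts and turns the commanded pose from where the row before left it, along the tool's axes as they then stand; what a row does not reach is not made up. A row lasts 1/8 s, in which the tool goes at most 62.5 mm and 10.7 degrees, less where a joint would pass 70% of its speed; a pose out of reach is approached as far as the arm can. A call is refused whole if a number of a shift passes 0.0625 or a number of a turn 10.7, either way. A call with a gripper value outside its range is refused whole. "jaw" is the closure, from 0 (fully open) to 1 (shut), set as the call begins (left out, the last holds). The fingers move at their own pace and stop on an object; "force" is the grip in N (left out, the last holds). Time passes only in rows, so rows that do not move let the fingers close, or fill a call up. It gives the time, the measured TCP pose, the force and the opening at its end, in the units of the state.
- bot.get_state(): the state, without advancing time (a new reading comes with each control period).
- optics.get_image(name): name is "scene" or "top" or "wrist"; returns a dict with "image" (480x640x3 uint8, red, green, blue), "range_z" (480x640 float32, mm along the optical axis (not along the pixel's ray), 0 where there is no reading), "fovy" (degrees; the focal length in pixels is half the picture's height over the tangent of half this angle, whatever the lens; pixels are square), "cx", "cy" (the principal point, pixels), "origin" and "rotation" of the camera in the world. Camera axes: x right, y up, looking along -z (the intrinsics and any distortion apply to the point x, -y, -z); pixel columns grow to the right and rows downward; lengths in mm; the calibration is good to about 2 mm. The wrist camera is an equidistant fisheye: a pixel r from the principal point sees the ray r / f radians off the axis. A picture is of the moment at which its call begins.
- bot.job_done(): hands the job in, once; it reports no verdict.
The state is a dict: "clock": time; "joint_positions": joint angles; "qvel": joint speeds; "joint_torque": joint torques, N m; "tool_pos": TCP position; "tool_rot": TCP orientation; "ft_force": force on the tool from outside, world axes, zero at the start; "torque": the same for the moment, N m; "finger_gap": opening from 0.0 (shut) to 1.0 (fully open).
Only numpy, scipy, OpenCV 4.12 (cv2) and the standard library are available. Lean on these libraries where they do the work, as an engineer would, in place of code of your own. Each camera call takes 0.05 s, during which the arm holds its last target.

## Task

The round notched tray was put on its plinth crooked and is riding on top of the plinth's three keys. Without lifting it off, turn it (its tab and dowel are there to push) until its wide notch comes over the wide key and the tray drops fully home, flat on the plinth; only then stand the tall square carton from the counter upright in the middle of the tray. Keep the carton upright throughout and leave the other things on the counter where they are.

Things in the scene. Friction and masses are not known exactly. Their poses are not given: they have to be found in the camera images.
- plinth: Fixed round brown wooden plinth, 164 mm diameter; origin at the centre of its underside, on the counter; z up. Its flat deck is 36 mm above the origin. On the deck: a centre boss (28 mm diameter, 16 mm high), a wide key in the plinth's +x direction and two narrow keys (14 mm wide) 120 degrees to either side. Keys are 10 mm high, 48 to 80 mm from the centre.
- wide_key (a point): Centre of the top of the plinth's wide key (26 mm wide), 64 mm from the plinth's centre in its +x direction, 46 mm above the counter. The outer 10 mm of each key show beyond the tray's edge. Axes as the plinth's.
- tray: Loose round pale wooden tray, disc 140 mm across, 16 mm thick, 0.45 kg; origin at the centre of its underside, z up. Its centre hole (32 mm) turns round the boss. It starts on the key tops, underside 46 mm above the counter, turned 0.4 to 0.95 rad clockwise (from above) of home: turn it counterclockwise. A few newtons at the tab turn it.
- wide_notch (a point): Centre of the tray's wide edge notch (31 mm wide, cut from 46 mm radius outward), level with the tray's top, 58 mm from the centre in the tray's +x direction; two narrow notches (19 mm) lie 120 degrees to either side. With tray x along plinth x the tray falls 10 mm by its own weight: underside 36 mm, top 52 mm above the counter. Axes as the tray's.
- tray_knob (a point): Centre of the upright dowel (19 mm diameter, 30 mm high) on the tray's tab, 96 mm from the tray's centre in its -x direction, 31 mm above its underside. The tab is 26 mm wide, 16 mm thick (level with the disc) and ends 108 mm from the centre. Axes as the tray's.
- carton_center (a point): Centre (75 mm above its underside) of the tall square dark blue patterned carton standing loose on the counter, 58 x 58 mm and 150 mm high; x and y along its sides, z up.
- tin: Low round patterned tin on the counter, 74 mm diameter, 32 mm high, loose; origin at the centre of its underside. Leave alone.
- balm: Small flat green box on the counter, 50 x 50 mm, 22 mm high, loose; origin at the centre of its underside. Leave alone.
- soap: White boxed soap lying on the counter behind the plinth, 56 x 78 mm, 26 mm high, loose; origin at the centre of its underside. Leave alone.

How it is judged:
By the outcome, as a careful person would: the job done as asked, in the order asked, and still so for the second after the job is handed in, with the robot touching nothing.
It also fails if it takes over 59 s, if anything falls off the work surface, if the arm or the gripper's body presses on something with over 40 N, if the wrist force passes 120 N, or if a joint passes its speed limit or range.

## Working session

There is one attempt and no reset: what is moved stays moved. The work goes in short steps, Python scripts to look and compute and a tool call to move; the robot and the scene stay as the last step left them, time stands still between calls to the robot, and variables do not carry over. Pictures are saved under pics/ and viewed, and the job is handed in when it is done.

Besides the shell and the picture viewer there is one more tool, called after "Call:" by a JSON object that holds its "op" and its "data". move_arm: Moves the arm, as the interface text tells. Its arguments: {"type":"object","properties":{"commands":{"type":"array","items":{"type":"array","items":{"type":"number"}}},"jaw":{"type":"number"},"force":{"type":"number"}},"required":["commands"]}

```bash
mkdir -p pics; cat > h.py <<'E'
import numpy as np, cv2
from cell import bot, optics
def grab(n,tag):
    d=optics.get_image(n); np.savez(f'pics/{tag}.npz',**d); cv2.imwrite(f'pics/{tag}.png',d['image'][:,:,::-1]); return d
def load(tag): return dict(np.load(f'pics/{tag}.npz'))
def rays(d,uv):
    uv=np.atleast_2d(np.float64(uv)); f=240/np.tan(np.radians(float(d['fovy']))/2)
    v=np.c_[(uv[:,0]-d['cx'])/f,-(uv[:,1]-d['cy'])/f,-np.ones(len(uv))]
    return v@np.array(d['rotation']).T
def plane(d,uv,z):
    r=rays(d,uv); o=np.array(d['origin']); return o+r*((z-o[2])/r[:,2])[:,None]
def cloud(d):
    v,u=np.mgrid[:480,:640]; r=rays(d,np.c_[u.ravel(),v.ravel()])
    return (np.array(d['origin'])+r*d['range_z'].reshape(-1,1)).reshape(480,640,3)
E
python3 - <<'E'
from h import *
for n in ("scene","top"):
    d=grab(n,n+'0'); print(n,d['fovy'],d['cx'],d['cy'],d['origin'],np.round(d['rotation'],3).tolist())
s=bot.get_state();print(s)
E
```

```text
scene 43.522539341816795 316.0781181496466 236.56569467030798 [  55.52524455 -597.68796537 1034.37945166] [[0.829, 0.429, -0.359], [-0.559, 0.611, -0.561], [-0.021, 0.666, 0.746]]
top 48.48772202980568 316.3278730814076 233.23489112158785 [ 391.56559918   79.53456789 1171.66921643] [[0.023, 0.989, -0.146], [-0.998, 0.013, -0.069], [-0.066, 0.148, 0.987]]
{'clock': 0.1, 'joint_positions': array([-1.31109351,  0.4777183 ,  0.02236319,  1.55631678, -0.01151565,
        1.10933224, -0.08315327]), 'qvel': array([-1.44015054e-03, -1.24360994e-03, -4.40297380e-04, -3.01637138e-03,
       -8.09041865e-04, -1.60469900e-06,  5.12251854e-04]), 'joint_torque': array([ 4.46411606e-03, -5.84089029e+01,  1.54002596e+00, -2.73310661e+01,
       -5.41735219e-02,  1.31770171e-02,  6.47102570e-05]), 'tool_pos': array([242.53085759, 629.34433452, 221.79389859]), 'tool_rot': array([[-9.33098766e-01,  3.59619882e-01, -4.83235967e-04],
       [ 3.59620188e-01,  9.33097446e-01, -1.57380312e-03],
       [-1.15064646e-04, -1.64229516e-03, -9.99998645e-01]]), 'ft_force': array([-0.41409342,  0.29214534,  0.86596962]), 'torque': array([-0.02124959, -0.04795865, -0.00467217]), 'finger_gap': 0.997324805399149}
```

View pics/scene0.png

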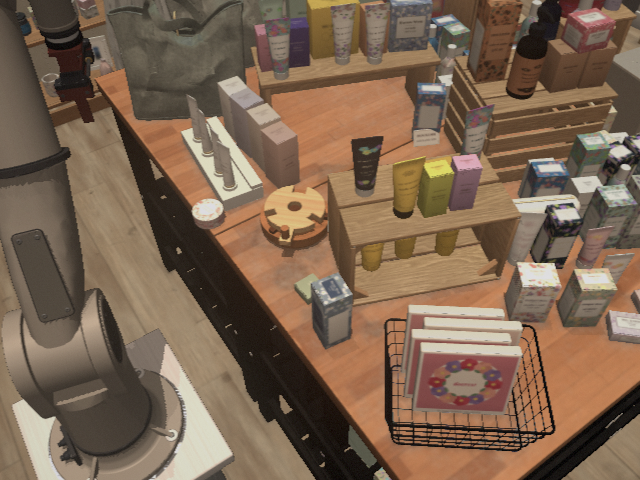

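View pics/top0.png

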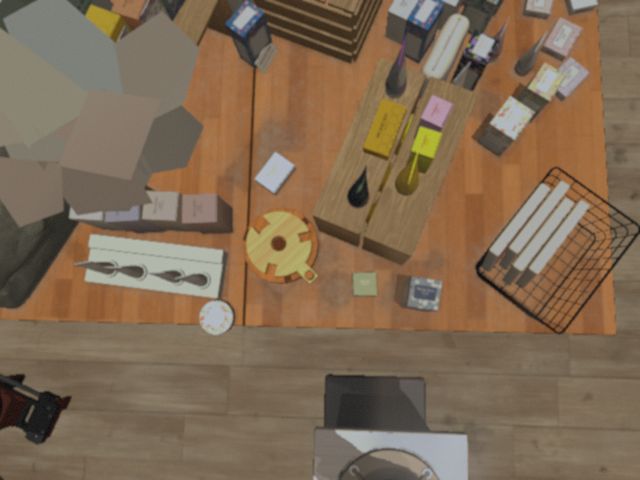

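```bash
python3 - <<'E'
from h import *
d=load('top0'); c=d['image'][140:350,190:460]; cv2.imwrite('pics/topz.png',cv2.resize(c,None,fx=2.9,fy=2.8,interpolation=cv2.INTER_CUBIC)[:,:,::-1])
P=cloud(d); 
for n,(u,v) in dict(tray=(262,245),knob=(310,275),carton=(424,293),balm=(364,283),tin=(216,316),soap=(275,173),counter=(400,305),shelfcorner=(318,218),box=(200,205)).items(): print(n,np.round(P[v,u]))
d=load('scene0'); P=cloud(d);c=d['image'][160:350,180:380]; cv2.imwrite('pics/scz.png',cv2.resize(c,None,fx=3.1,fy=3.1,interpolation=cv2.INTER_CUBIC)[:,:,::-1])
for n,(u,v) in dict(tray=(275,205),carton=(331,287),counter=(290,270)).items(): print(n,np.round(P[v,u]))
E
```

```text
tray [529. 271.  63.]
knob [466. 166.  91.]
carton [432. -56. 149.]
balm [455.  55.  25.]
tin [378. 370.  33.]
soap [696. 255.  25.]
counter [411. -24.  -2.]
shelfcorner [566. 145. 193.]
box [597. 384. 148.]
tray [500. 266.  63.]
carton [434. -52. 151.]
counter [452. 134.  -3.]
```

View pics/topz.png

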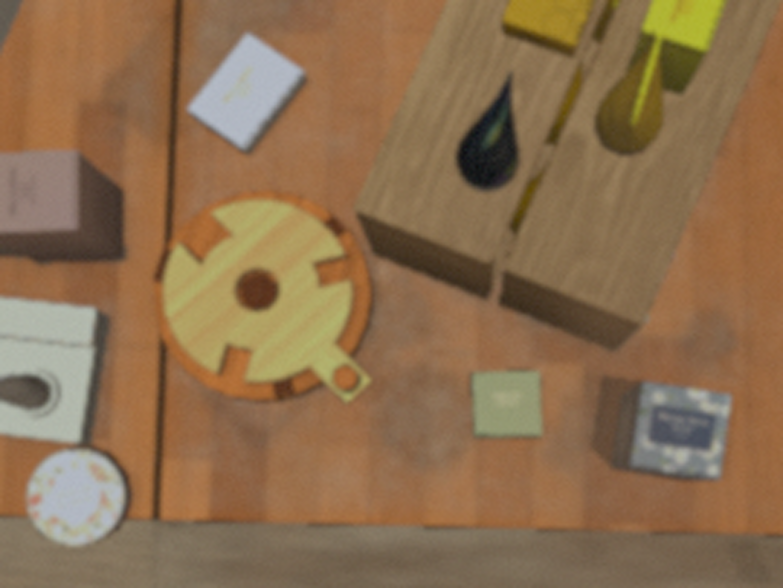

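View pics/scz.png

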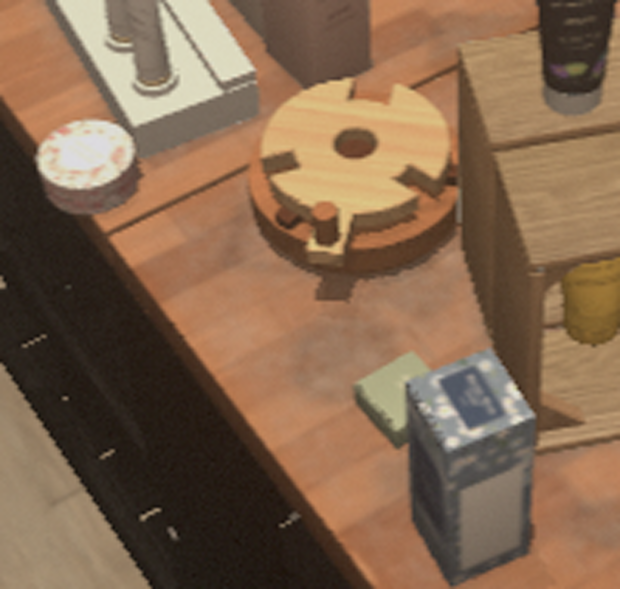

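```bash
python3 - <<'E'
from h import *
d=load('top0'); im=cv2.cvtColor(d['image'],cv2.COLOR_RGB2HSV); P=cloud(d)
for uv in [(262,245),(278,243),(255,232),(310,275),(288,279),(305,220),(247,235),(270,278),(318,244)]: print(uv,im[uv[1],uv[0]],np.round(P[uv[1],uv[0]]))
# shelf corners top
q=np.array([[318,217],[365,240],[402,262]]);
s=np.array([[359,212],[500,268],[505,275],[615,345],[783-140,320]])/[2.9,2.8]+[190,140]
print(np.round(plane(d,s,193)))
for n,uv in dict(balm=(364,283),carton=(424,293),soap=(275,173),tin=(216,316)).items():
    h,sv,v=im[uv[1],uv[0]]; print(n,h,sv,v)
# tray mask
m=((im[...,0]>=16)&(im[...,0]<=30)&(im[...,1]>70)&(im[...,2]>120)).astype(np.uint8); m[:190]=0;m[300:]=0;m[:,:230]=0;m[:,330:]=0
m=cv2.morphologyEx(m,cv2.MORPH_OPEN,np.ones((2,2)))
cv2.imwrite('pics/m.png',cv2.resize(m[190:300,230:330]*255,None,fx=6,fy=6))
c=max(cv2.findContours(m,cv2.RETR_EXTERNAL,cv2.CHAIN_APPROX_NONE)[0],key=cv2.contourArea)[:,0]
X=plane(d,c,62)[:,:2]; np.save('pics/X.npy',X)
# robust circle fit r=70
from scipy.optimize import least_squares
w=np.ones(len(X),bool); p=np.median(X,0)
for _ in range(8):
    p=least_squares(lambda p:np.linalg.norm(X[w]-p,axis=1)-70,p,loss='soft_l1').x
    r=np.linalg.norm(X-p,axis=1); w=np.abs(r-70)<4
print('centre',p,w.sum(),len(X), r.max())
far=X[r>85]; print('tab dir',np.arctan2(*(far.mean(0)-p)[::-1]),far.mean(0))
a=np.arctan2(X[:,1]-p[1],X[:,0]-p[0])
print(sorted([(round(float(t),2),round(float(q))) for t,q in zip(a,r) if q<62]))
E
```

```text
(262, 245) [ 22 118 179] [529. 271.  63.]
(278, 243) [ 12 173  96] [536. 239.  52.]
(255, 232) [ 24 111 173] [557. 288.  61.]
(310, 275) [ 13 173 170] [466. 166.  91.]
(288, 279) [ 12 165  93] [460. 216.  45.]
(305, 220) [ 11 175  89] [587. 183.  47.]
(247, 235) [ 20 126 146] [551. 305.  60.]
(270, 278) [ 14 174 177] [462. 256.  34.]
(318, 244) [ 13 132 110] [539. 155.  21.]
[[570. 153. 193.]
 [533.  62. 193.]
 [529.  59. 193.]
 [483. -11. 193.]
 [500. -28. 193.]]
balm 30 56 164
carton 108 12 105
soap 84 7 184
tin 108 17 192
centre [531.75338236 234.48873266] 155 268 108.8624007838212
tab dir -2.3443503532535246 [461.50596553 162.55725074]
[(-1.5, 48), (-1.47, 53), (-1.47, 55), (-1.47, 57), (-1.46, 46), (-1.46, 50), (-1.45, 61), (-1.44, 59), (-1.41, 46), (-1.36, 45), (-1.31, 45), (-1.26, 46), (-1.22, 46), (-1.16, 45), (-1.16, 61), (-1.15, 55), (-1.14, 59), (-1.13, 53), (-1.13, 57), (-1.12, 46), (-1.11, 51), (-1.09, 49), (0.46, 48), (0.48, 46), (0.48, 51), (0.5, 54), (0.52, 57), (0.53, 60), (0.54, 45), (0.58, 46), (0.62, 47), (0.68, 47), (0.75, 47), (0.81, 47), (0.88, 47), (0.94, 47), (0.98, 46), (1.03, 62), (1.04, 46), (1.04, 59), (1.06, 48), (1.07, 58), (1.09, 50), (1.09, 55), (1.1, 52), (2.69, 52), (2.71, 49), (2.71, 54), (2.71, 58), (2.73, 46), (2.73, 55), (2.73, 60), (2.78, 45), (2.84, 46), (2.88, 46), (2.92, 45), (2.97, 45), (3.02, 45), (3.05, 57), (3.06, 59), (3.06, 61), (3.07, 46), (3.07, 48), (3.08, 51), (3.08, 53), (3.09, 55)]
```

View pics/m.png

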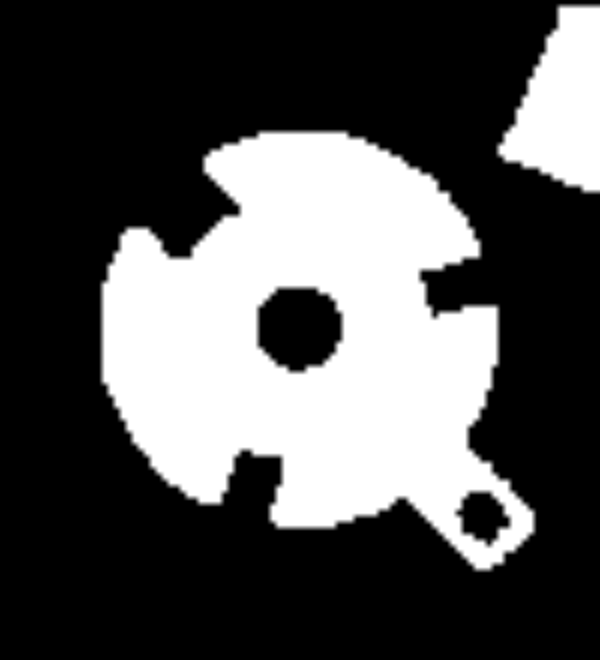

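```bash
python3 - <<'E'
from h import *
d=load('top0'); im=cv2.cvtColor(d['image'],cv2.COLOR_RGB2HSV)
C=np.array([531.8,234.5])
for rr in (71,73,75,77,79):
    print(rr)
    out=[]
    for t in np.arange(0,360,4):
        p=np.array([*(C+rr*np.array([np.cos(np.radians(t)),np.sin(np.radians(t))])),46])
        f=240/np.tan(np.radians(float(d['fovy']))/2); q=(p-d['origin'])@np.array(d['rotation'])
        u=d['cx']+f*q[0]/-q[2]; v=d['cy']-f*q[1]/-q[2]
        out.append(int(d['image'][int(round(v)),int(round(u))].astype(int)[0]))
    print(list(zip(range(0,360,4),out)) if rr==77 else out)
# carton top, balm, etc by plane z height
P=cloud(d); z=P[...,2]
def rect(m,zz,name):
    n,l,st,ce=cv2.connectedComponentsWithStats(m.astype(np.uint8)); i=1+np.argmax(st[1:,4]); c=cv2.findContours((l==i).astype(np.uint8),0,cv2.CHAIN_APPROX_NONE)[0][0][:,0]
    r=cv2.minAreaRect(plane(d,c,zz)[:,:2].astype(np.float32)); print(name,r)
w=np.zeros(z.shape,bool); w[265:320,395:450]=1; rect(w&(abs(z-150)<12),150,'carton')
w[:]=0; w[265:300,345:385]=1; rect(w&(abs(z-24)<10),22,'balm')
w[:]=0; w[295:340,195:240]=1; rect(w&(abs(z-32)<10)&(P[...,0]>300),32,'tin')
w[:]=0; w[145:200,250:300]=1; rect(w&(abs(z-26)<10),26,'soap')
E
```

```text
71
[178, 177, 179, 179, 179, 180, 177, 178, 165, 171, 173, 168, 164, 160, 146, 152, 179, 177, 179, 179, 180, 178, 180, 180, 179, 178, 174, 177, 174, 168, 168, 167, 167, 169, 167, 165, 171, 177, 169, 173, 174, 180, 176, 166, 162, 163, 166, 123, 92, 91, 145, 159, 156, 150, 170, 177, 177, 178, 178, 158, 156, 161, 160, 155, 159, 158, 156, 155, 153, 150, 164, 166, 159, 148, 132, 150, 157, 151, 142, 126, 120, 156, 163, 171, 170, 173, 177, 176, 175, 176]
73
[176, 175, 175, 173, 176, 180, 177, 177, 168, 169, 174, 168, 162, 159, 154, 167, 179, 177, 178, 178, 169, 172, 177, 178, 173, 171, 164, 168, 174, 163, 162, 165, 166, 167, 169, 167, 172, 175, 178, 176, 175, 177, 175, 170, 166, 166, 170, 126, 91, 86, 141, 161, 156, 150, 163, 180, 177, 176, 177, 158, 163, 161, 160, 161, 160, 160, 159, 162, 158, 157, 167, 168, 165, 153, 145, 146, 161, 159, 102, 92, 100, 151, 165, 171, 170, 168, 169, 169, 168, 173]
75
[170, 170, 171, 170, 170, 176, 172, 177, 168, 172, 167, 163, 161, 159, 164, 167, 174, 171, 167, 156, 143, 159, 170, 167, 163, 164, 164, 166, 174, 163, 162, 164, 164, 170, 170, 166, 171, 175, 181
[... 1479 characters left out ...]
 158, 156, 164, 172, 144, 152, 168, 151, 135, 143, 142, 136, 125, 92, 103, 117, 129, 109, 111, 157, 171, 155, 158, 169, 129, 114, 120, 124, 123, 112, 136, 118, 134, 136, 134, 124, 147, 131, 141, 141, 140, 150, 149, 112, 105, 103, 146, 165, 168, 175, 163, 164, 165, 157, 161]
carton ((430.9390563964844, -55.626590728759766), (59.38071823120117, 58.165771484375), 81.85749053955078)
balm ((452.46673583984375, 53.427520751953125), (49.17704391479492, 49.285194396972656), 1.0233771800994873)
tin ((375.4486083984375, 370.06292724609375), (72.33030700683594, 73.50774383544922), 46.45560836791992)
soap ((696.482666015625, 254.53567504882812), (59.05014419555664, 78.92353057861328), 55.19927978515625)
```

```bash
python3 - <<'E'
from h import *
for t in ('top0','scene0'):
    P=cloud(load(t)).reshape(-1,3); print(t)
    for n,(x0,x1,y0,y1) in dict(path1=(330,480,150,420),stand=(370,520,390,600),shelf=(450,620,-30,160),shelf2=(600,680,60,170),left=(560,640,340,430)).items():
        m=(P[:,0]>x0)&(P[:,0]<x1)&(P[:,1]>y0)&(P[:,1]<y1); q=P[m]; print(n,np.round(np.percentile(q[:,2],[50,99,99.8]))if len(q) else 0)
    q=P[(P[:,2]>205)&(P[:,0]>440)&(P[:,0]<660)&(P[:,1]>-60)&(P[:,1]<420)]
    if len(q): print('tall',np.round(q.min(0)),np.round(q.max(0)),q[np.argmin(q[:,0])])
R=np.array(bot.get_state()['tool_rot']); 
def d(a): print(np.round(R.T@np.array(a),1))
d([432-242.5,178.6-629.3,-70]); 
E
```

```text
top0
path1 [  91. 1068. 1072.]
stand [ 37. 166. 169.]
shelf [1030. 1055. 1056.]
shelf2 [200. 334. 337.]
left [144. 154. 156.]
tall [440. -58. 205.] [ 660.  166. 1087.] [ 440.00020514  137.00231576 1025.82616266]
scene0
path1 [-169.  136.  163.]
stand [  5. 166. 169.]
shelf [186. 330. 336.]
shelf2 [203. 336. 337.]
left [ 98. 154. 156.]
tall [524. -55. 205.] [660. 133. 338.] [523.78556414  17.65429321 206.15004528]
[-338.9 -352.3   70.6]
```

Call:
{"op": "move_arm", "data": {"commands": [[-0.0339,-0.0352,0,0,0,0],[-0.0339,-0.0352,0,0,0,0],[-0.0339,-0.0352,0,0,0,0],[-0.0339,-0.0352,0,0,0,0],[-0.0339,-0.0352,0,0,0,0],[-0.0339,-0.0352,0,0,0,0],[-0.0339,-0.0352,0,0,0,0],[-0.0339,-0.0352,0,0,0,0],[-0.0339,-0.0352,0,0,0,0],[-0.0339,-0.0352,0,0,0,0]], "jaw": 1, "force": 30}}

```text
clock: 1.35
tool_pos: [432.7, 177.9, 222.6]
tool_rot: [[-0.933, 0.359, -0.0], [0.359, 0.933, 0.0], [0.0, -0.0, -1.0]]
ft_force: [0.3, -0.0, 0.5]
finger_gap: 0.008
```

Call:
{"op": "move_arm", "data": {"commands": [[0,0,0.04,0,0,0],[0,0,0.04,0,0,0],[0,0,0.03,0,0,0],[0,0,0.02,0,0,0],[0,0,0.01,0,0,0],[0,0,0.007,0,0,0],[0,0,0.004,0,0,0],[0,0,0,0,0,0],[0,0,0,0,0,0],[0,0,0,0,0,0]]}}

```text
clock: 2.6
tool_pos: [432.7, 179.7, 72.0]
tool_rot: [[-0.933, 0.36, 0.001], [0.36, 0.933, 0.0], [-0.0, 0.001, -1.0]]
ft_force: [0.1, 0.5, 1.1]
finger_gap: 0.004
```

```bash
python3 - <<'E'
from h import *
d=grab('scene','scene1');c=d['image'][130:320,180:380]; cv2.imwrite('pics/scz1.png',cv2.resize(c,None,fx=3.1,fy=3.1,interpolation=cv2.INTER_CUBIC)[:,:,::-1])
d=grab('wrist','wrist1')
E
```

```text
(no output)
```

View pics/scz1.png

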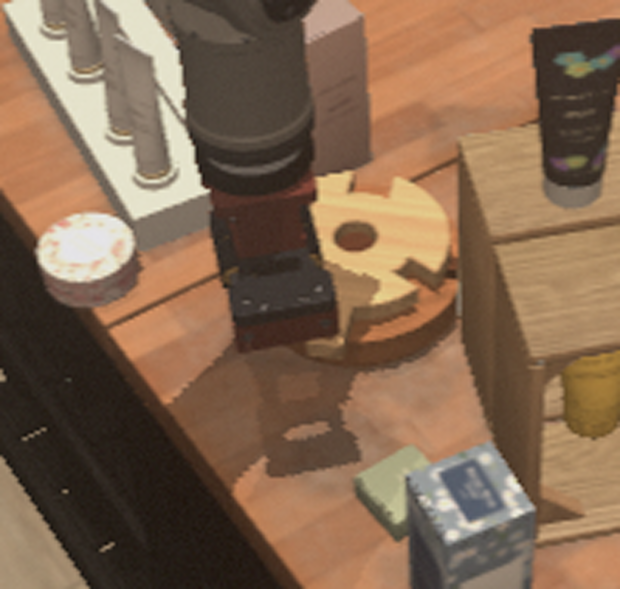

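View pics/wrist1.png

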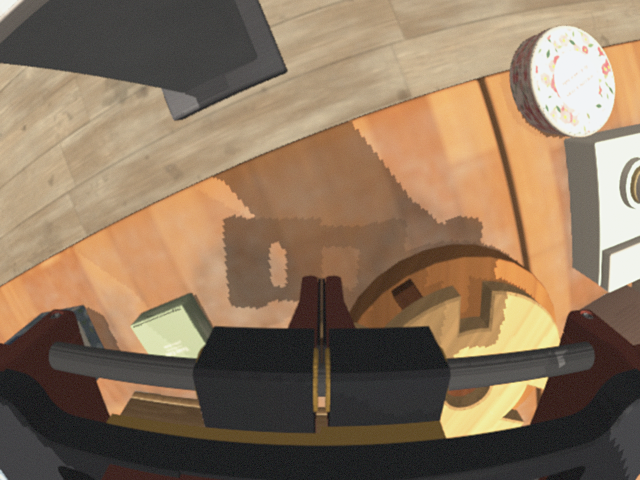

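Call:
{"op": "move_arm", "data": {"commands": [[-0.0045,-0.0002,0,0,0,0],[-0.0045,-0.0002,0,0,0,0],[-0.0045,-0.0002,0,0,0,0],[-0.0045,-0.0012,0,0,0,0],[-0.0045,-0.0012,0,0,0,0],[-0.0045,-0.001,0,0,0,0],[-0.0045,-0.001,0,0,0,0],[-0.0045,-0.001,0,0,0,0],[-0.0045,-0.0006,0,0,0,0],[-0.0045,-0.0006,0,0,0,0]]}}

```text
clock: 3.95
tool_pos: [472.1, 156.4, 71.5]
tool_rot: [[-0.933, 0.36, 0.0], [0.36, 0.933, -0.0], [-0.0, -0.0, -1.0]]
ft_force: [-2.1, -1.2, 0.5]
finger_gap: 0.008
```

```bash
python3 - <<'E'
from h import *
d=grab('scene','scene2');c=d['image'][130:320,180:380]; cv2.imwrite('pics/scz2.png',cv2.resize(c,None,fx=3.1,fy=3.1,interpolation=cv2.INTER_CUBIC)[:,:,::-1])
E
```

```text
(no output)
```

View pics/scz2.png

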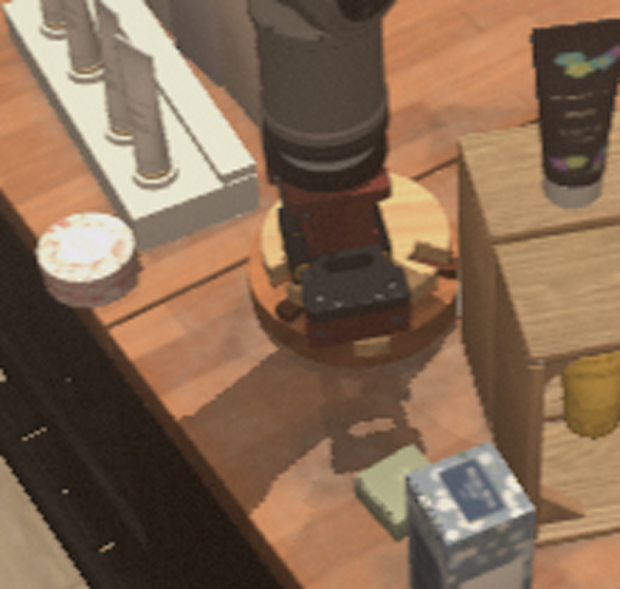

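Call:
{"op": "move_arm", "data": {"commands": [[-0.002,-0.0001,0,0,0,0],[-0.002,-0.0001,0,0,0,0],[-0.002,0,0,0,0,0],[-0.002,0,0,0,0,0],[-0.002,0,0,0,0,0],[-0.002,0,0,0,0,0],[-0.002,0,0,0,0,0],[-0.002,0,0,0,0,0],[-0.0015,0,0,0,0,0],[-0.001,0,0,0,0,0]]}}

```text
clock: 5.25
tool_pos: [489.1, 149.8, 71.6]
tool_rot: [[-0.933, 0.36, 0.0], [0.36, 0.933, 0.0], [0.0, 0.0, -1.0]]
ft_force: [-1.7, 0.0, -0.3]
finger_gap: 0.01
```

```bash
python3 - <<'E'
from h import *
d=grab('scene','scene3');c=d['image'][130:320,180:380]; cv2.imwrite('pics/scz3.png',cv2.resize(c,None,fx=3.1,fy=3.1,interpolation=cv2.INTER_CUBIC)[:,:,::-1])
P=cloud(d); 
m=(abs(P[...,0]-535)<75)&(abs(P[...,1]-235)<75)&(P[...,2]>30)&(P[...,2]<70)
print(np.histogram(P[m][:,2],bins=np.arange(30,72,3)))
E
```

```text
(array([ 40, 126, 140,  43,  59,  83,  65,  94, 157, 165, 170,  54,   2]), array([30, 33, 36, 39, 42, 45, 48, 51, 54, 57, 60, 63, 66, 69]))
```

View pics/scz3.png

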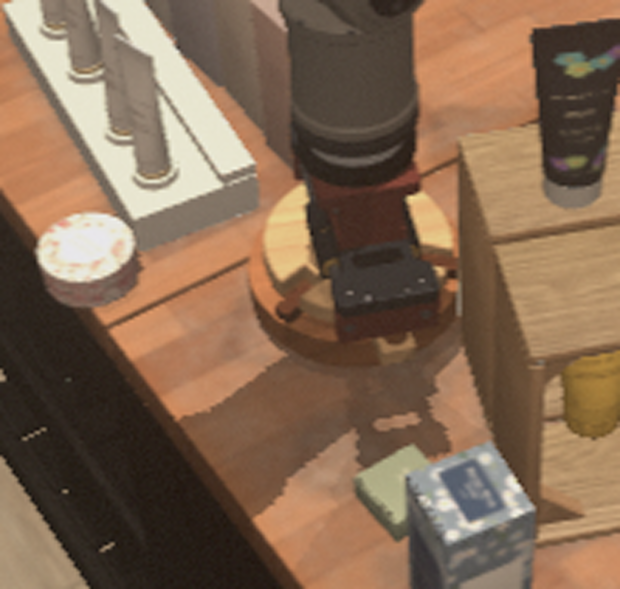

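Call:
{"op": "move_arm", "data": {"commands": [[-0.001,0,0,0,0,0],[-0.001,0,0,0,0,0],[-0.001,0,0,0,0,0],[-0.001,0,0,0,0,0],[-0.001,0,0,0,0,0],[0,0,0,0,0,0],[0,0,0,0,0,0],[0,0,0,0,0,0],[0,0,0,0,0,0],[0,0,0,0,0,0]]}}

```text
clock: 6.55
tool_pos: [492.0, 148.7, 71.6]
tool_rot: [[-0.933, 0.359, -0.003], [0.359, 0.933, 0.0], [0.003, -0.001, -1.0]]
ft_force: [-7.2, 2.6, 5.8]
finger_gap: 0.004
```

```bash
python3 - <<'E'
from h import *
d=grab('scene','scene4');c=d['image'][130:320,180:380]; cv2.imwrite('pics/scz4.png',cv2.resize(c,None,fx=3.1,fy=3.1,interpolation=cv2.INTER_CUBIC)[:,:,::-1])
P=cloud(d); 
m=(np.hypot(P[...,0]-532,P[...,1]-234)<82)&(P[...,2]>30)&(P[...,2]<70)
print(np.histogram(P[m][:,2],bins=np.arange(30,72,3)))
E
```

```text
(array([ 40, 142, 138,  59,  72,  92, 212, 338, 101,   5,   0,   0,   0]), array([30, 33, 36, 39, 42, 45, 48, 51, 54, 57, 60, 63, 66, 69]))
```

View pics/scz4.png

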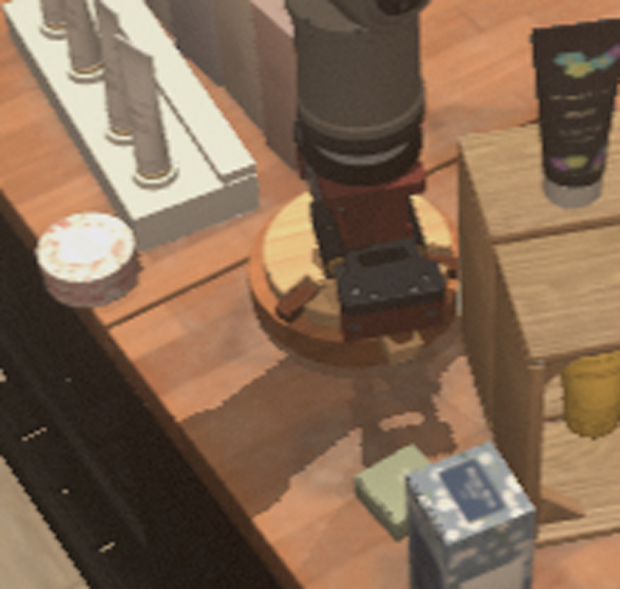

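The tray has dropped: its surface is now at about 52 mm, the key fills the notch at (300,295), and the force has risen. Next I back off and lift clear.

Call:
{"op": "move_arm", "data": {"commands": [[0.002,0,0,0,0,0],[0.004,0,0,0,0,0],[0.01,0,0,0,0,0],[0.02,0,0,0,0,0],[0.02,0,-0.01,0,0,0],[0,0,-0.03,0,0,0],[0,0,-0.05,0,0,0],[0.01,-0.04,-0.05,0,0,0],[0.01,-0.05,-0.02,0,0,0],[0.01,-0.05,0,0,0,0]]}}

```text
clock: 7.85
tool_pos: [363.2, 49.1, 231.0]
tool_rot: [[-0.934, 0.358, 0.003], [0.358, 0.934, 0.002], [-0.002, 0.003, -1.0]]
ft_force: [-0.4, -0.5, 0.4]
finger_gap: 0.005
```

```bash
python3 - <<'E'
from h import *
from scipy.optimize import least_squares
d=grab('top','top5'); im=cv2.cvtColor(d['image'],cv2.COLOR_RGB2HSV);P=cloud(d)
c=d['image'][190:320,230:450]; cv2.imwrite('pics/top5z.png',cv2.resize(c,None,fx=3.5,fy=3.5,interpolation=cv2.INTER_CUBIC)[:,:,::-1])
s=grab('scene','scene5');c=s['image'][130:350,180:380]; cv2.imwrite('pics/scz5.png',cv2.resize(c,None,fx=2.7,fy=2.7,interpolation=cv2.INTER_CUBIC)[:,:,::-1])
for Q in (P,cloud(s)):
    m=(np.hypot(Q[...,0]-532,Q[...,1]-234)<44)&(Q[...,2]>30)&(Q[...,2]<75)
    q=Q[m]; A=np.c_[q[:,:2]-[532,234],np.ones(len(q))]; k=np.ones(len(q),bool)
    for _ in range(5): x=np.linalg.lstsq(A[k],q[k,2],rcond=None)[0]; k=abs(q[:,2]-A@x)<3
    print('plane',x,k.sum(),len(q))
m=((im[...,0]>=16)&(im[...,0]<=30)&(im[...,1]>70)&(im[...,2]>120)).astype(np.uint8); m[:190]=0;m[300:]=0;m[:,:230]=0;m[:,320:]=0
m=cv2.morphologyEx(m,cv2.MORPH_OPEN,np.ones((2,2)))
c=max(cv2.findContours(m,0,cv2.CHAIN_APPROX_NONE)[0],key=cv2.contourArea)[:,0]
X=plane(d,c,52)[:,:2]; p=np.median(X,0); w=np.ones(len(X),bool)
for _ in range(8):
    p=least_squares(lambda p:np.linalg.norm(X[w]-p,axis=1)-70,p,loss='soft_l1').x
    r=np.linalg.norm(X-p,axis=1); w=abs(r-70)<4
print('centre',p,w.sum(),len(X))
w=np.zeros((480,640),bool); w[265:320,395:450]=1; w&=abs(P[...,2]-150)<12
c=cv2.findContours(w.astype(np.uint8),0,cv2.CHAIN_APPROX_NONE)[0]; c=max(c,key=cv2.contourArea)[:,0]
print(cv2.minAreaRect(plane(d,c,150)[:,:2].astype(np.float32)))
print(bot.get_state()['tool_pos'])
E
```

```text
plane [-1.19276234e-03 -1.17514894e-04  5.15718494e+01] 1060 1313
plane [-1.03229371e-02  5.67438757e-03  5.19716920e+01] 580 694
centre [532.3552818  233.65467594] 148 251
((430.9007873535156, -55.89402770996094), (58.84040069580078, 58.165771484375), 81.85749053955078)
[360.23167025  46.27934859 229.31773144]
```

View pics/top5z.png

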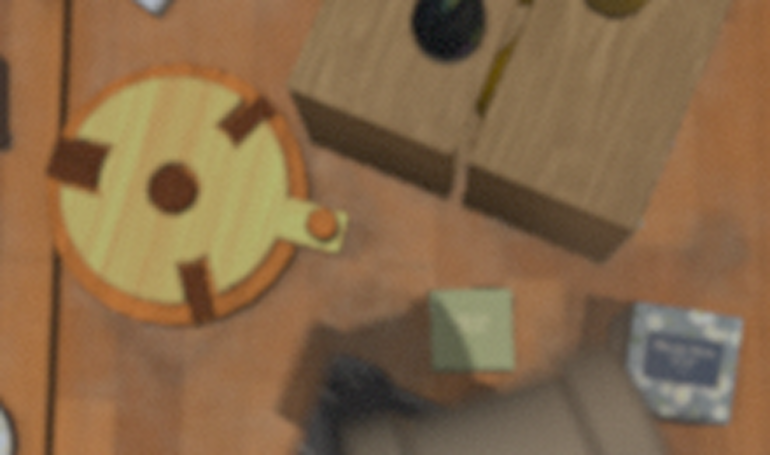

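View pics/scz5.png

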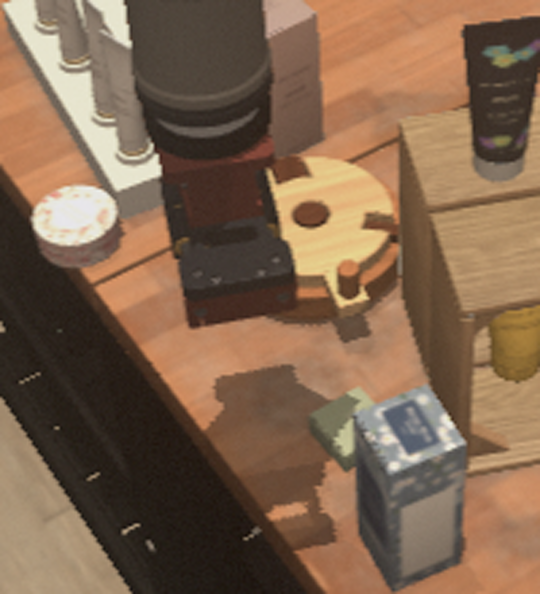

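```bash
python3 - <<'E'
from h import *
d=load('scene5'); P=cloud(d)
w=np.zeros((480,640),bool); w[265:330,300:365]=1; w&=(abs(P[...,2]-150)<5)
c=max(cv2.findContours(w.astype(np.uint8),0,cv2.CHAIN_APPROX_NONE)[0],key=cv2.contourArea)[:,0]
print(cv2.minAreaRect(plane(d,c,150)[:,:2].astype(np.float32)))
E
```

```text
((431.6384582519531, -55.60375213623047), (61.44731903076172, 60.125545501708984), 81.95467376708984)
```

Call:
{"op": "move_arm", "data": {"commands": [[-0.01,-0.007,0,0,0,0],[-0.02,-0.014,0,0,0,0],[-0.03,-0.021,0,0,0,0],[-0.0226,-0.0151,0,0,0,0],[-0.015,-0.01,0,0,0,0],[-0.005,-0.003,0,0,0,0],[0,0,0,0,0,-6.4],[0,0,0,0,0,-6.4],[0,0,0,0,0,0],[0,0,0,0,0,0]], "jaw": 0}}

```text
clock: 9.2
tool_pos: [434.6, -52.3, 229.7]
tool_rot: [[-0.989, 0.145, -0.0], [0.145, 0.989, -0.0], [0.0, -0.0, -1.0]]
ft_force: [-0.2, 0.5, 0.6]
finger_gap: 0.998
```

Call:
{"op": "move_arm", "data": {"commands": [[0.0029,-0.0039,0,0,0,0],[0,0,0.01,0,0,0],[0,0,0.02,0,0,0],[0,0,0.025,0,0,0],[0,0,0.025,0,0,0],[0,0,0.02,0,0,0],[0,0,0.01,0,0,0],[0,0,0.006,0,0,0],[0,0,0,0,0,0],[0,0,0,0,0,0]]}}

```text
clock: 10.45
tool_pos: [431.5, -56.3, 114.4]
tool_rot: [[-0.99, 0.144, 0.001], [0.144, 0.99, 0.0], [-0.001, 0.0, -1.0]]
ft_force: [0.5, -0.0, 0.0]
finger_gap: 1.001
```

```bash
python3 - <<'E'
from h import *
grab('wrist','wrist6')
d=grab('scene','scene6');c=d['image'][180:360,240:440]; cv2.imwrite('pics/scz6.png',cv2.resize(c,None,fx=3.1,fy=3.1,interpolation=cv2.INTER_CUBIC)[:,:,::-1])
E
```

```text
(no output)
```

View pics/scz6.png

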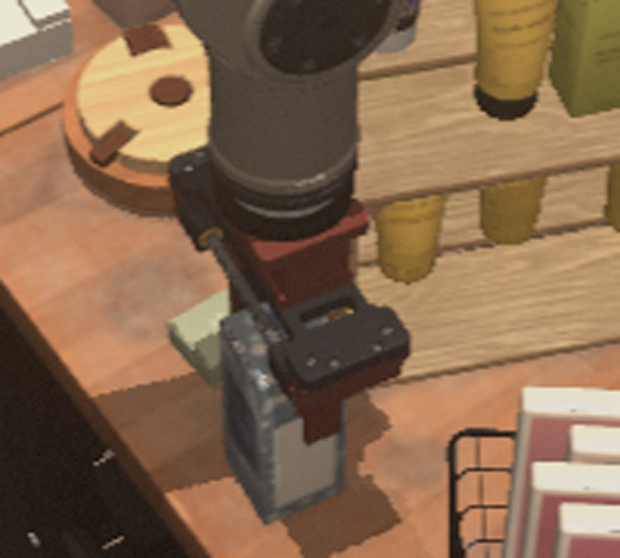

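View pics/wrist6.png

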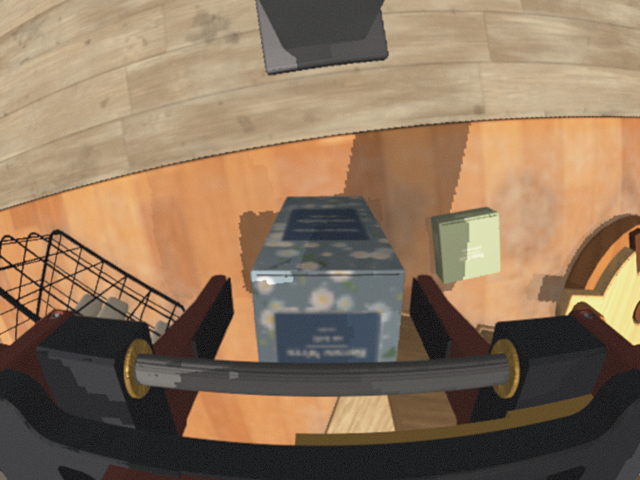

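The fingers straddle the carton evenly, with its edges at about x=252 and 405 and the pads at 228 and 415. I'm closing the jaws.

Call:
{"op": "move_arm", "data": {"commands": [[0,0,0,0,0,0],[0,0,0,0,0,0],[0,0,0,0,0,0],[0,0,0,0,0,0],[0,0,0,0,0,0],[0,0,0,0,0,0],[0,0,0,0,0,0],[0,0,0,0,0,0],[0,0,0,0,0,0],[0,0,0,0,0,0]], "jaw": 1, "force": 35}}

```text
clock: 11.8
tool_pos: [431.1, -56.1, 113.9]
tool_rot: [[-0.99, 0.144, 0.0], [0.144, 0.99, 0.0], [-0.0, 0.0, -1.0]]
ft_force: [0.3, 1.0, 0.5]
finger_gap: 0.66
```

Call:
{"op": "move_arm", "data": {"commands": [[0,0,-0.002,0,0,0],[0,0,-0.004,0,0,0],[0,0,-0.008,0,0,0],[0,0,-0.015,0,0,0],[0,0,-0.02,0,0,0],[0,0,-0.025,0,0,0],[0,0,-0.025,0,0,0],[0,0,-0.015,0,0,0],[0,0,-0.006,0,0,0],[0,0,0,0,0,0]]}}

```text
clock: 13.05
tool_pos: [431.0, -56.3, 234.0]
tool_rot: [[-0.99, 0.144, 0.0], [0.144, 0.99, 0.0], [-0.0, 0.0, -1.0]]
ft_force: [-0.7, -0.1, -3.1]
finger_gap: 0.665
```

```bash
python3 - <<'E'
from h import *
grab('wrist','wrist7')
d=grab('scene','scene7');c=d['image'][120:360,240:440]; cv2.imwrite('pics/scz7.png',cv2.resize(c,None,fx=2.5,fy=2.5,interpolation=cv2.INTER_CUBIC)[:,:,::-1])
s=bot.get_state(); R=s['tool_rot']; print(s['tool_pos'],R.T@(np.array([532.2,234,0])-s['tool_pos']))
E
```

```text
[430.57067682 -56.28648474 233.31065522] [-59.03691654 301.95838556 233.16174701]
```

View pics/scz7.png

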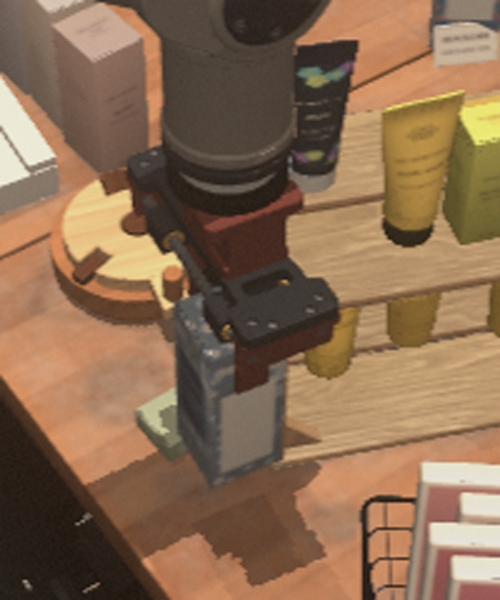

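View pics/wrist7.png

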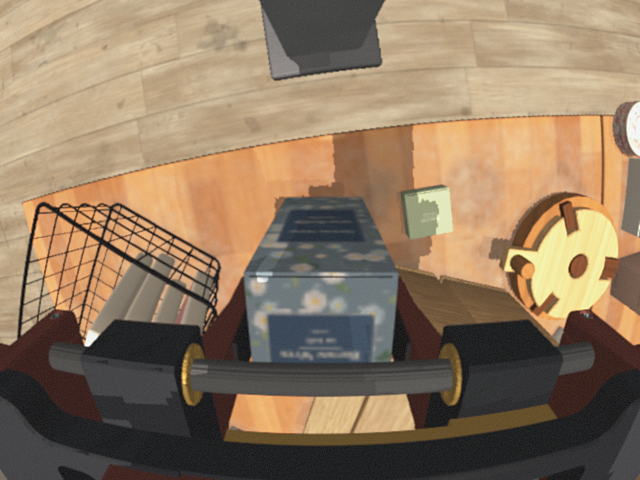

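Call:
{"op": "move_arm", "data": {"commands": [[0,0.01,0,0,0,0],[0,0.02,0,0,0,0],[0,0.035,0,0,0,0],[0,0.04,0,0,0,0],[-0.01,0.045,0,0,0,0],[-0.015,0.045,0,0,0,0],[-0.015,0.042,0,0,0,0],[-0.012,0.035,0,0,0,0],[-0.005,0.02,0,0,0,0],[-0.002,0.01,0,0,0,0]]}}

```text
clock: 14.4
tool_pos: [532.6, 234.9, 233.2]
tool_rot: [[-0.99, 0.143, -0.001], [0.143, 0.99, -0.001], [0.001, -0.001, -1.0]]
ft_force: [1.1, -1.0, -3.2]
finger_gap: 0.658
```

Call:
{"op": "move_arm", "data": {"commands": [[0,0,0,0,0,0],[0,0,0,0,0,0],[0,0,0.005,0,0,0],[0,0,0.01,0,0,0],[0,0,0.01,0,0,0],[0,0,0.01,0,0,0],[0,0,0.008,0,0,0],[0,0,0.004,0,0,0],[0,0,0,0,0,0],[0,0,0,0,0,0]]}}

```text
clock: 15.65
tool_pos: [533.2, 234.2, 187.2]
tool_rot: [[-0.99, 0.144, 0.001], [0.144, 0.99, 0.0], [-0.0, 0.0, -1.0]]
ft_force: [0.0, -0.2, -2.5]
finger_gap: 0.662
```

```bash
python3 - <<'E'
from h import *
s=bot.get_state(); print(s['tool_pos'],s['tool_rot'].T@(np.array([532.2,234,166])-s['tool_pos']))
d=grab('scene','scene8');c=d['image'][60:300,190:390]; cv2.imwrite('pics/scz8.png',cv2.resize(c,None,fx=2.5,fy=2.5,interpolation=cv2.INTER_CUBIC)[:,:,::-1])
E
```

```text
[533.16631789 234.21100663 187.18691766] [ 0.93595359 -0.35610548 21.18633885]
```

View pics/scz8.png

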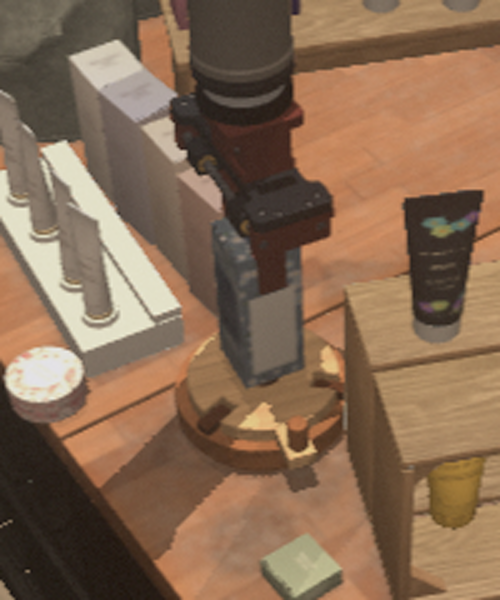

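Call:
{"op": "move_arm", "data": {"commands": [[0.0009,-0.0003,0.004,0,0,0],[0,0,0.006,0,0,0],[0,0,0.004,0,0,0],[0,0,0.002,0,0,0],[0,0,0.001,0,0,0],[0,0,0.001,0,0,0],[0,0,0.001,0,0,0],[0,0,0.001,0,0,0],[0,0,0,0,0,0],[0,0,0,0,0,0]]}}

```text
clock: 16.95
tool_pos: [532.0, 233.9, 166.9]
tool_rot: [[-0.99, 0.144, 0.0], [0.144, 0.99, 0.0], [-0.0, 0.0, -1.0]]
ft_force: [-0.5, 0.1, -3.7]
finger_gap: 0.66
```

Call:
{"op": "move_arm", "data": {"commands": [[0,0,0.0004,0,0,0],[0,0,0.0004,0,0,0],[0,0,0.0004,0,0,0],[0,0,0,0,0,0],[0,0,0,0,0,0],[0,0,0,0,0,0],[0,0,0,0,0,0],[0,0,0,0,0,0],[0,0,0,0,0,0],[0,0,0,0,0,0]]}}

```text
clock: 18.2
tool_pos: [532.1, 233.9, 165.9]
tool_rot: [[-0.99, 0.144, 0.0], [0.144, 0.99, 0.0], [-0.0, 0.0, -1.0]]
ft_force: [-1.9, -1.5, 3.7]
finger_gap: 0.656
```

Call:
{"op": "move_arm", "data": {"commands": [[0,0,0,0,0,0],[0,0,0,0,0,0],[0,0,0,0,0,0],[0,0,0,0,0,0],[0,0,0,0,0,0],[0,0,0,0,0,0],[0,0,0,0,0,0],[0,0,0,0,0,0],[0,0,0,0,0,0],[0,0,0,0,0,0]], "jaw": 0}}

```text
clock: 19.45
tool_pos: [532.0, 233.9, 165.7]
tool_rot: [[-0.99, 0.144, -0.0], [0.144, 0.99, 0.0], [0.0, 0.0, -1.0]]
ft_force: [-0.3, -0.3, 0.1]
finger_gap: 1.001
```

Call:
{"op": "move_arm", "data": {"commands": [[0,0,-0.004,0,0,0],[0,0,-0.008,0,0,0],[0,0,-0.015,0,0,0],[0,0,-0.02,0,0,0],[0,0,-0.03,0,0,0],[0,0,-0.03,0,0,0],[0,0,-0.02,0,0,0],[0.03,0,0,0,0,0],[0.05,0,0,0,0,0],[0.05,0,0,0,0,0]]}}

```text
clock: 20.7
tool_pos: [402.3, 252.7, 293.7]
tool_rot: [[-0.989, 0.145, 0.001], [0.145, 0.989, 0.001], [-0.001, 0.001, -1.0]]
ft_force: [-0.3, 0.7, 0.5]
finger_gap: 1.0
```

```bash
python3 - <<'E'
from h import *
s=grab('scene','scene9');c=s['image'][130:340,180:380]; cv2.imwrite('pics/scz9.png',cv2.resize(c,None,fx=2.8,fy=2.8,interpolation=cv2.INTER_CUBIC)[:,:,::-1])
d=grab('top','top9');c=d['image'][150:340,190:400]; cv2.imwrite('pics/top9.png',cv2.resize(c,None,fx=3.1,fy=3.1,interpolation=cv2.INTER_CUBIC)[:,:,::-1])
for d in (d,s):
    P=cloud(d); w=(abs(P[...,2]-202)<6)&(np.hypot(P[...,0]-532,P[...,1]-234)<60)
    cs=cv2.findContours(w.astype(np.uint8),0,cv2.CHAIN_APPROX_NONE)[0]
    if cs: print(cv2.minAreaRect(plane(d,max(cs,key=cv2.contourArea)[:,0],202)[:,:2].astype(np.float32)),np.median(P[w][:,2]))
    w=(np.hypot(P[...,0]-532,P[...,1]-234)<68)&(P[...,2]>40)&(P[...,2]<64); print('tray z',np.median(P[w][:,2]))
E
```

```text
((531.3033447265625, 232.1684112548828), (59.13019561767578, 58.2333984375), 81.95610809326172) 201.48686126274418
tray z 51.20982480282328
((531.5777587890625, 230.61703491210938), (66.98150634765625, 60.722572326660156), 82.24714660644531) 201.78618985244356
tray z 51.64264118193677
```

View pics/scz9.png

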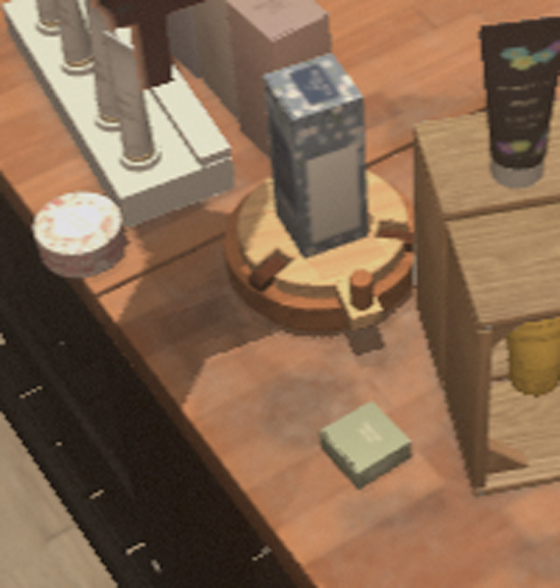

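View pics/top9.png

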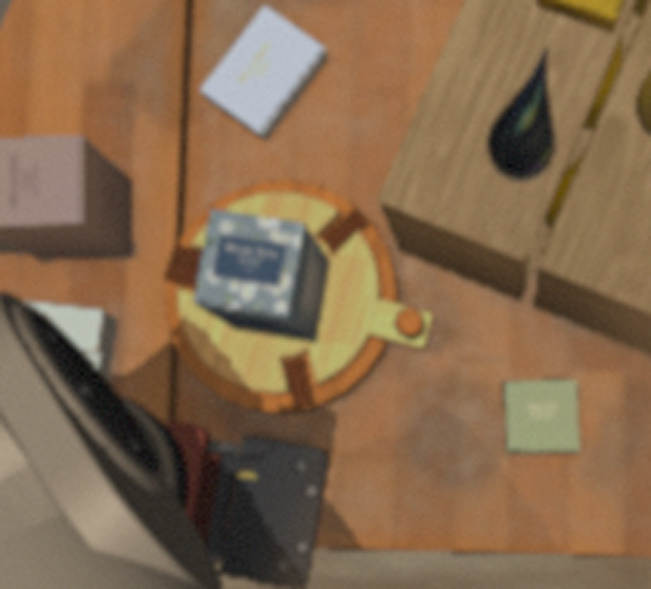

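Call:
{"op": "move_arm", "data": {"commands": [[0,0,0,0,0,0],[0,0,0,0,0,0],[0,0,0,0,0,0],[0,0,0,0,0,0],[0,0,0,0,0,0],[0,0,0,0,0,0],[0,0,0,0,0,0],[0,0,0,0,0,0],[0,0,0,0,0,0],[0,0,0,0,0,0]]}}

```text
clock: 22.05
tool_pos: [403.3, 252.6, 292.7]
tool_rot: [[-0.99, 0.144, -0.0], [0.144, 0.99, 0.0], [0.0, 0.0, -1.0]]
ft_force: [-0.4, -0.2, -0.3]
finger_gap: 1.003
```

```bash
python3 -c "
from cell import bot
print(bot.job_done())"
```

```text
the job is handed in; nothing more can be done
None
```

The tray is home on the plinth, the carton stands upright in the middle of it, and I handed the job in at about 22 s.

- **Tray:** I pushed the dowel counterclockwise about 0.5 rad with the closed fingers until the tray dropped. Before I touched the carton, the tray top read about 52 mm and flat, with all three keys sitting in their notches.
- **Carton:** I gripped it from above, carried it over upright and set it down. Its top reads about 201.5 mm against the expected 202, and the top camera puts it about 2 mm off the tray centre. The scene camera put it about 3–4 mm off, but it also measured the carton too large, so I trust it less. The gripper is open and well clear.
- **Other things:** In the last pictures the tin, balm and soap look to be where they started. I judged that by eye and did not re-measure them.

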